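# Close the magneto's oil filler

## Robot

A 6-joint arm with a two-finger parallel gripper is mounted at the origin on the work surface. World frame = base frame: x ahead of the robot, y to its left, z up, the work surface at z = 0. Lengths are in mm, angles in rad, forces in N, time in s.
With the tool pointing down it reaches from about 275 to 1000 mm from the base axis. Payload 8.4 kg.
Tool frame: the origin (TCP) lies on the centre line of the jaws, within the pads' length; the fingertips stand r.tip_reach ahead of it and the grasp point (between the pads) lies 11 mm behind it (r.tip_reach is the distance from the TCP to the fingertips, in mm); z points along the fingers, y is the line along which they close (so a half turn about z gives the same grasp; the last joint's range is limited). The gripper opens to 85 mm and grips with 20 to 120 N. Pads are 22 mm wide; open, the fingers measure 114 mm over their backs; the gripper's body (76 mm by 85 mm) begins 54 mm behind the grasp point. The pads swing forward as they close: fully open they stand 13 mm farther back than shut.
Start: joints at [1.099, 0.353, 1.633, -0, 1.155, -0.002], TCP at [282.942, 557.29, 239.281] pointing down, gripper open.
Joint ranges: [-2.63, 2.63], [-0.92, 2.1], [0.06, 2.66], [-1.3, 4.44], [0, 2.69], [-3.02, 3.02]. Speed limits (rad/s): [2.22, 2.22, 2.79, 3.14, 3.14, 3.14].

## Interface

Orientations are given as [roll, pitch, yaw] about the fixed x, y, z axes, in that order (R = Rz(yaw) Ry(pitch) Rx(roll)).
In Python, from rig import r, cams gives the robot as it stands (r), with the cameras (cams).
- The arm moves only by the shell command python3 jog.py 'ROWS' [OPENING]. ROWS is a JSON list that holds a single list of rows (three levels of brackets), with 1 to 12 rows, each of 4 numbers: dx, dy, dz in normalised numbers (1 is 800 mm), then a turn about the tool's z in normalised numbers (1 is pi rad); each row is the pose to reach, as a shift and turn from the pose commanded when the command began, along the tool's axes at that moment; what a row does not reach only later rows make up. A row lasts 1/12 s, in which the tool goes at most 41.7 mm and 0.125 rad, less where a joint would pass 70% of its speed; a pose out of reach is approached as far as the arm can. OPENING is the finger opening in mm, set as the command begins (- or left out keeps the last). The fingers move at their own pace and stop on an object; the grip force is fixed at half the most. Time passes only in rows, so rows that do not move let the fingers close. It prints the time, the measured TCP pose, the force, the opening and the grip force at its end. Shift and turn numbers lie between -1 and 1, and a call with a number outside is refused. Input that does not fit is refused with a message, and nothing moves.
- r.sense(): the state, without advancing time (a new reading comes with each control period).
- cams.camera(name): name is "scene" or "top" or "wrist"; returns a dict with "pixels" (400x640x3 uint8, red, green, blue), "intrinsics" (3x3 intrinsics, pixels), "rvec" (rotation vector, rad) and "tvec" (3), from world to camera coordinates, as OpenCV has them. Camera axes: x right, y down, z forward; pixel columns grow to the right and rows downward; lengths in mm; the calibration is good to about 2 mm. A picture is of the moment at which its call begins. There is no depth.
- r.finish_job(): hands the job in; it is judged then, once.
The state is a dict: "time_s": time; "qpos": joint angles; "joint_velocities": joint speeds; "tau": joint torques, N m; "tcp_pos": TCP position; "tool_rot": TCP orientation; "force": force on the tool from outside, world axes, zero at the start; "torque": the same for the moment, N m; "grip_width": finger opening in mm; "grasp_force": force on a finger pad.
Only numpy, scipy, OpenCV 4.12 (cv2) and the standard library are available. Lean on these libraries where they do the work, as an engineer would, in place of code of your own. Each camera call takes 0.05 s, during which the arm holds its last target. There are 200 camera calls.

## Task

The oil filler on the sloping deck of the magneto housing was left loose: screw its captive cap clockwise until it is fully home against its stop, and only then swing the keeper bar fully across the cap, up to its stop. Leave the other parts on the bench where they lie, and let go at the end.

Things in the scene. Friction and masses are not known exactly. Their poses are not given: they have to be found in the camera images.
- housing: Red cast-iron magneto housing bolted to the bench (immovable), 170 x 210 mm on plan; origin at the centre of its underside. Its own +x points away from the robot (within 0.35 rad), +z up. Its top is a red deck 115 x 215 mm that slopes 30 degrees down towards housing -x, so the deck's normal is (-0.5, 0, 0.866) in housing axes; the deck surface's middle is at (-10, 0, 88) mm.
- neck (a point): Fixed point on the oil-filler neck's axis, 40 mm off the deck, where the centre of the cap's top face lies when the cap is home. Its z is the neck axis = deck normal (outwards, 30 degrees from vertical), x points up the slope, y along the deck (housing +y).
- cap_top (a point): Centre of the top face of the captive screw cap: knurled steel, 40 mm diameter, 28 mm tall, on the neck axis; its z is that axis, x and y turn with the cap. The deck lies 40 mm below this face when home; a 48 mm collar 8 mm high surrounds the neck, otherwise 25 mm and more is free all round.
- filler_cap (a joint): Turn of the cap in rad: 0 = screwed fully home against its stop, growing as it unscrews (counter-clockwise seen from outside); starts 2.0 to 3.1, so clockwise tightens; limit 4. The cap sinks 0.8 mm per rad as it tightens. Thread drag about 0.12 N m, staying where left; at home it stops hard. The round cap can be gripped at any angle.
- keeper (a joint): Swing of the keeper (turnbutton) in rad: 0 = lying along deck -y, its end across the cap's top, against its stop; growing as it swings away down the slope, starts 1.2 to 1.85 (1.57 = pointing straight down the slope); limit 2. Drag about 0.10 N m, stays where left. Closing is counter-clockwise seen from outside.
- keeper_pivot (a point): Fixed point on the keeper's pivot axis, 75 mm from the neck axis along deck +y, at the bar's underside 42 mm off the deck; axes as point neck. The pivot pin ends 12 mm above it.
- keeper_peg (a point): Centre of the top of the keeper's round steel thumb peg, 10 mm diameter, which stands along the deck normal 45 mm from the pivot axis and 26 mm proud of the bar. The bar is 16 mm wide, 7 mm thick, reaches 67 mm from the pivot; this point lies 33 mm above its underside. Its z is the deck normal.
- coupling: Bystander: brass impulse coupling, stepped disc 60 mm across, 32 mm tall; origin under its centre. Not to be disturbed.
- dist_cap: Bystander: black distributor cap, 68 mm across, 48 mm tall with five stub towers; origin under its centre. Not to be disturbed.
- shoe_a: Bystander: steel pole shoe, a U-shaped block 62 x 26 x 22 mm, on the housing's +y side; origin under its centre. Not to be disturbed.
- shoe_b: Bystander: the other steel pole shoe, same size, on the housing's -y side; origin under its centre. Not to be disturbed.
- bearing: Bystander: steel bearing ring, 52 mm across, 15 mm tall; origin under its centre. Not to be disturbed.
- screwdriver: Bystander: screwdriver lying on the housing's +y side; origin under its centre. Not to be disturbed.
- wrench: Bystander: wrench lying in front of the housing; origin under its centre. Not to be disturbed.

How it is judged:
By the outcome, as a careful person would: the job done as asked, in the order asked, and still so for the second after the job is handed in, with the robot touching nothing.
It also fails if it takes over 58 s, if anything falls off the work surface, if the arm or the gripper's body presses on something with over 40 N, if the wrist force passes 120 N, or if a joint passes its speed limit or range.

## Working session

There is one attempt and no reset: what is moved stays moved. The work goes in short steps, Python scripts to look and compute and a shell command to move; the robot and the scene stay as the last step left them, time stands still between calls to the robot, and variables do not carry over. Pictures are saved under pics/ and viewed, at most 10 in all, crops included, and the job is handed in when it is done.

```bash
ls; mkdir -p pics; python3 - <<'E'
from rig import r, cams
import cv2,numpy as np
for n in("scene","top"):
    c=cams.camera(n); cv2.imwrite(f"pics/{n}0.png",c["pixels"][:,:,::-1])
    R=cv2.Rodrigues(np.array(c["rvec"],float))[0];print(n,c["intrinsics"],(-R.T@np.array(c["tvec"]).ravel()).round(),R.round(2).tolist())
s=r.sense();print(s,r.tip_reach)
E
```

```text
jog.py
pics
rig.py
scene [[378.07593531   0.         320.34577561]
 [  0.         378.07593531 195.80169961]
 [  0.           0.           1.        ]] [933. 487. 748.] [[-0.78, 0.62, -0.0], [0.46, 0.58, -0.67], [-0.41, -0.52, -0.74]]
top [[364.31848042   0.         319.63463861]
 [  0.         364.31848042 194.85212085]
 [  0.           0.           1.        ]] [490.  23. 844.] [[-0.01, -1.0, -0.01], [-0.99, 0.01, -0.15], [0.15, 0.01, -0.99]]
{'time_s': 0.1, 'qpos': array([ 1.09860984e+00,  3.53586527e-01,  1.63406574e+00,  2.98238583e-05,
        1.15517721e+00, -2.39349403e-03]), 'joint_velocities': array([-0.00034522, -0.00150373, -0.0014606 , -0.00064881,  0.00288737,
       -0.0009412 ]), 'tau': array([-3.17551430e-04, -6.06352544e+01, -3.42826939e+01, -7.56732925e-05,
        3.88584071e-03,  6.18575928e-05]), 'tcp_pos': array([282.73860474, 556.92624552, 238.62941087]), 'tool_rot': array([-3.14035590e+00, -3.02301835e-05,  2.67178758e+00]), 'force': array([ 0.20175982, -0.19504292,  1.00349832]), 'torque': array([ 5.59134376e-05, -1.72046380e-03,  4.70559236e-02]), 'grasp_force': 0.0, 'grip_width': 85.37099551714076} 8.0
```

View pics/scene0.png

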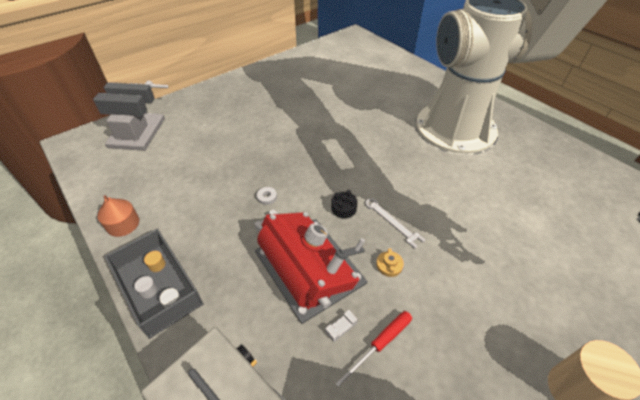

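View pics/top0.png

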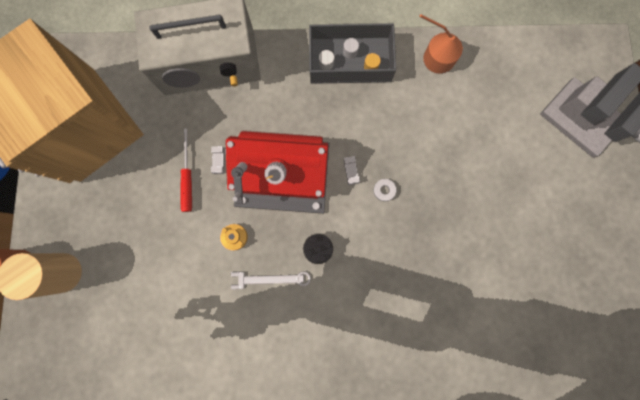

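The top view shows the housing at about (277,172) with the cap at (275,173). The keeper is on its left, around (238,180). In the scene view the cap is at (317,234) and the keeper near (345,258). Next I'll enlarge both regions.

```bash
python3 - <<'E'
import cv2,numpy as np
a=cv2.imread("pics/top0.png")[125:217,215:340];b=cv2.imread("pics/scene0.png")[200:320,250:375]
a=cv2.resize(a,None,fx=6,fy=6,interpolation=cv2.INTER_CUBIC)[:, :];b=cv2.resize(b,None,fx=5,fy=5,interpolation=cv2.INTER_CUBIC)
cv2.imwrite("pics/topc.png",a);cv2.imwrite("pics/scenec.png",b)
E
```

```text
(no output)
```

View pics/topc.png

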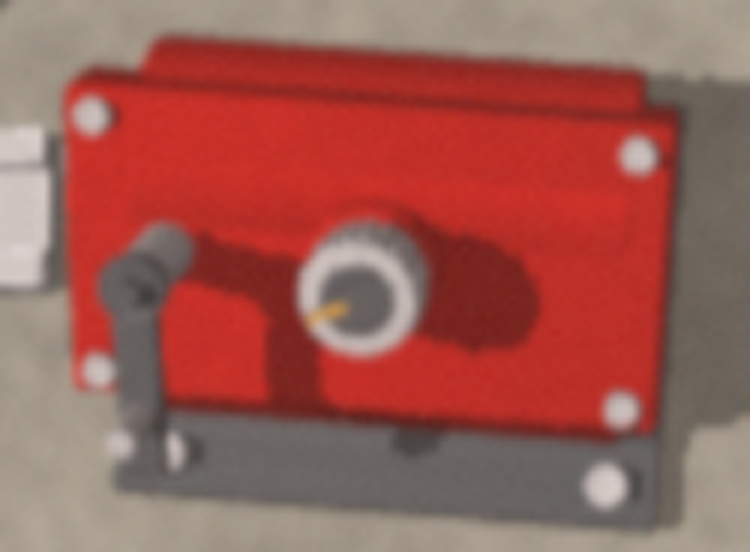

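View pics/scenec.png

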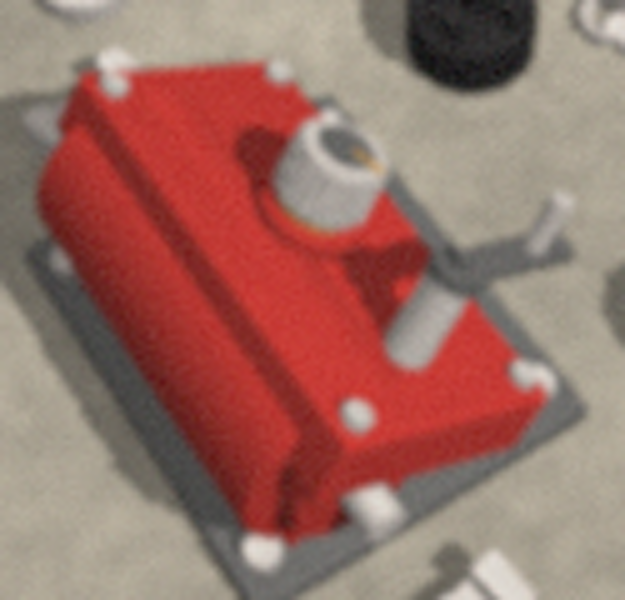

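The top crop shows the cap face at (358,298), the pivot at (134,283), the peg top at (120,443), and deck screws at (91,117), (638,155), (620,410) and (100,371). In the scene crop the cap face is at (348,146), the peg top at (562,200), the pivot at about (452,272), and screws at (280,72), (116,84) and (357,415).

```bash
cat > h.py <<'E'
from rig import r, cams
import cv2,numpy as np
from scipy.spatial.transform import Rotation as Ro
def cam(n):
    c=cams.camera(n);return c
def P(c): return np.array(c["intrinsics"])@np.c_[cv2.Rodrigues(np.array(c["rvec"],float))[0],np.array(c["tvec"]).reshape(3)]
def tri(ct,a,cs,b):
    X=cv2.triangulatePoints(P(ct),P(cs),np.array(a,float).reshape(2,1),np.array(b,float).reshape(2,1)).ravel();return X[:3]/X[3]
def px(c,X):
    q=P(c)@np.r_[X,1];return q[:2]/q[2]
def T(u): return np.array(u)/6+np.array([215,125])-.4
def S(u): return np.array(u)/5+np.array([250,200])-.4
E
python3 - <<'E'
from h import *
t=cam("top");s=cam("scene")
K={"cap":((358,298),(348,146)),"peg":((120,443),(562,200)),"piv":((134,283),(452,268)),"scrLow-y":((620,410),(280,72)),"scrUp-y":((638,155),(116,84)),"scrUp+y":((91,117),(357,415)),"shoeb":None}
for k,v in K.items():
    if v:
        X=tri(t,T(v[0]),s,S(v[1]));print(k,X.round(1),(px(t,X)-T(v[0])).round(1),(px(s,X)-S(v[1])).round(1))
E
```

```text
cap [645.4 120.3 126.5] [ 0.1 -0.1] [0.1 0. ]
peg [597.  197.4 131.2] [ 0.4 -0.4] [0.5 0. ]
piv [651.4 194.2 130.3] [ 0.4 -0.5] [0.6 0. ]
scrLow-y [616.1  33.1  68. ] [ 0.3 -0.3] [0.4 0. ]
scrUp-y [697.1  25.6 114.7] [ 0.2 -0.2] [0.2 0. ]
scrUp+y [714.  214.2 114.6] [ 0.5 -0.5] [0.7 0.1]
```

Units first: shifts go in shares of 800 mm and turns go in shares of pi rad. So -525 mm / 800 = -0.6563, -224 mm / 800 = -0.28, -0.38 rad / 3.1416 = -0.121.

```bash
python3 jog.py '[[[-0.6563,-0.28,0,-0.121],[-0.6563,-0.28,0,-0.121],[-0.6563,-0.28,0,-0.121],[-0.6563,-0.28,0,-0.121],[-0.6563,-0.28,0,-0.121],[-0.6563,-0.28,0,-0.121],[-0.6563,-0.28,0,-0.121],[-0.6563,-0.28,0,-0.121],[-0.6563,-0.28,0,-0.121],[-0.6563,-0.28,0,-0.121],[-0.6563,-0.28,0,-0.121],[-0.6563,-0.28,0,-0.121]]]' 70
```

```text
time_s: 1.2
tcp_pos: [602.1, 175.9, 239.2]
tool_rot: [3.142, -0.0, 3.052]
force: [1.7, 0.6, 0.8]
grip_width: 70.0
grasp_force: 0.0
```

In the tool's units: -53 mm / 800 = -0.0663, -51.5 mm / 800 = -0.0644.

```bash
python3 jog.py '[[[-0.05,-0.05,0,0],[-0.0663,-0.0644,0,0],[-0.0663,-0.0644,0,0],[-0.0663,-0.0644,0,0]]]'; python3 - <<'E'
from h import *
c=cam("wrist");cv2.imwrite("pics/w1.png",c["pixels"][:,:,::-1])
np.save("w1P.npy",P(c));print(r.sense()["tcp_pos"],r.sense()["tool_rot"],r.sense()["qpos"].round(2))
R=cv2.Rodrigues(np.array(c["rvec"],float))[0];print((-R.T@np.array(c["tvec"]).ravel()).round(),R.round(2).tolist())
for n,X in dict(cap=(645.4,120.3,126.5),peg=(597,197.4,131.2),piv=(651,194,130)).items(): print(n,px(c,X).round())
E
```

```text
time_s: 1.53
tcp_pos: [649.9, 120.2, 238.7]
tool_rot: [-3.141, -0.001, 3.049]
force: [-0.6, -0.7, 0.1]
grip_width: 70.1
grasp_force: 0.0
[649.03818703 121.38965572 238.73953856] [ 3.14151708e+00 -1.18315134e-03  3.05034370e+00] [ 0.18  0.41  1.55  0.    1.18 -1.3 ]
[583. 127. 374.] [[0.09, 1.0, 0.0], [0.96, -0.09, 0.26], [0.26, -0.02, -0.96]]
cap [318. 195.]
peg [403. 133.]
piv [400. 195.]
```

View pics/w1.png

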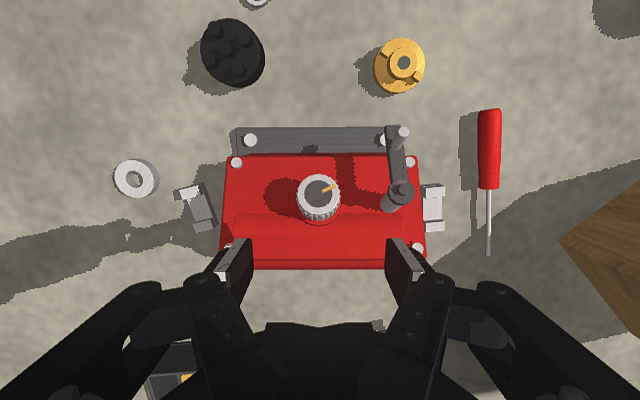

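The cap face at (319,193) and the peg top at (404,131) match the projected estimates to within 2 px. The jaws at u = 233 and 405 are centred on the cap. I'll descend with a -0.6 rad preset turn.

In the tool's units: 124 mm / 800 = 0.155, 120 mm / 800 = 0.15, -0.6 rad / 3.1416 = -0.191.

```bash
python3 jog.py '[[[0,0,0,-0.0382],[0,0,0.0375,-0.0764],[0,0,0.075,-0.1146],[0,0,0.1125,-0.1528],[-0.0019,0,0.1375,-0.191],[-0.0019,0,0.15,-0.191],[-0.0019,0,0.155,-0.191],[-0.0019,0,0.155,-0.191]]]' 58; python3 jog.py '[[[0,0,0,0],[0,0,0,0],[0,0,0,0],[0,0,0,0],[0,0,0,0],[0,0,0,0]]]' 30;  python3 -c "
from h import *
s=r.sense();print(s['torque'],s['force'],s['tool_rot'])"
```

```text
time_s: 2.25
tcp_pos: [650.2, 122.4, 115.0]
tool_rot: [3.141, -0.001, -2.634]
force: [-0.7, -0.7, -0.3]
grip_width: 58.0
grasp_force: 0.0
time_s: 2.75
tcp_pos: [652.3, 120.7, 117.8]
tool_rot: [-3.139, 0.003, -2.633]
force: [0.6, -5.3, 3.3]
grip_width: 39.4
grasp_force: 57.9
[-1.10763264 -0.07814196 -0.17849743] [ 0.63320564 -5.29555713  3.26992021] [-3.13881502e+00  2.71336137e-03 -2.63333007e+00]
```

In the tool's units: 0.6 rad / 3.1416 = 0.191.

```bash
python3 jog.py '[[[0,0,0,0.0382],[0,0,0,0.0764],[0,0,0,0.1146],[0,0,0,0.1528],[0,0,0,0.191],[0,0,0,0.191]]]';  python3 -c "
from h import *
s=r.sense();print(s['torque'],s['force'],s['tool_rot'])"; python3 jog.py '[[[0,0,0,0.0382],[0,0,0,0.0764],[0,0,0,0.1146],[0,0,0,0.1528],[0,0,0,0.191],[0,0,0,0.191]]]';  python3 - <<'E'
from h import *
s=r.sense();print(s['torque'],s['force'],s['tool_rot'])
c=cam("wrist");a=c["pixels"][100:350,170:470,::-1];cv2.imwrite("pics/w2.png",cv2.resize(a,None,fx=2,fy=2))
E
```

```text
time_s: 3.25
tcp_pos: [652.0, 120.3, 117.8]
tool_rot: [-3.14, 0.003, 3.043]
force: [-0.1, -10.1, 4.5]
grip_width: 37.5
grasp_force: 60.9
[-0.85105621 -0.03181754  0.30216797] [ -0.1034282  -10.05503849   4.48401457] [-3.14032617  0.00348781  3.043041  ]
time_s: 3.75
tcp_pos: [650.7, 121.1, 119.1]
tool_rot: [3.141, 0.001, 2.443]
force: [-13.3, -7.3, 20.4]
grip_width: 37.3
grasp_force: 72.9
[0.12023072 1.43217827 0.58300148] [-13.2558028   -7.27465304  20.39218869] [3.14144986e+00 8.57182065e-04 2.44301926e+00]
```

View pics/w2.png

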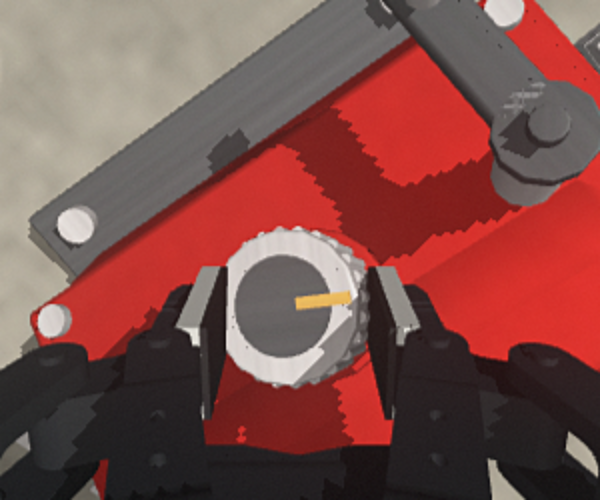

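The wrist crop shows the cap between the jaws. Its orange mark runs from (295,303) to (352,297), so the cap has turned about 0.95 rad clockwise. I'll ratchet back and repeat.

In the tool's units: -1.2 rad / 3.1416 = -0.382.

```bash
python3 jog.py '[[[0,0,0,0],[0,0,0,0],[0,0,0,-0.0382],[0,0,0,-0.0764],[0,0,0,-0.1146],[0,0,0,-0.1528],[0,0,0,-0.191],[0,0,0,-0.2292],[0,0,0,-0.2674],[0,0,0,-0.3056],[0,0,0,-0.3438],[0,0,0,-0.382]]]' 58; python3 jog.py '[[[0,0,0,-0.0318],[0,0,0,-0.0318],[0,0,0,-0.0318],[0,0,0,-0.0318],[0,0,0,-0.0318],[0,0,0,-0.0318]]]' 30; python3 jog.py '[[[0,0,0,0.0382],[0,0,0,0.0764],[0,0,0,0.1146],[0,0,0,0.1528],[0,0,0,0.191],[0,0,0,0.191]]]';  python3 -c "
from h import *
s=r.sense();print(s['torque'],s['force'],s['tool_rot'])"; python3 jog.py '[[[0,0,0,0.0382],[0,0,0,0.0764],[0,0,0,0.1146],[0,0,0,0.1528],[0,0,0,0.191],[0,0,0,0.191]]]';  cat >> h.py <<'E'
def mark():
    "orange mark: its angle in the deck plane, ccw from housing +y seen from outside"
    c=cam("wrist");im=c["pixels"]
    h=cv2.cvtColor(im,cv2.COLOR_RGB2HSV);m=cv2.inRange(h,(12,120,120),(28,255,255))
    n,l,st,ce=cv2.connectedComponentsWithStats(m)
    cap=np.array([644.4,120.7,125.5]);u=px(c,cap)
    yw=-.087;x=np.array([np.cos(yw)*.866,np.sin(yw)*.866,.5]);y=np.array([-np.sin(yw),np.cos(yw),0]);nn=np.cross(x,y)
    k=[i for i in range(1,n) if 15<st[i,4]<400 and np.hypot(*(ce[i]-u))<40]
    A=P(c)
    for i in k:
        H=A@np.c_[np.c_[x,y,cap][:, :3],[0,0,1]].reshape(3,4) if 0 else None
        M=np.c_[A[:,:3]@x,A[:,:3]@y,A[:,:3]@cap+A[:,3]]
        p=np.linalg.solve(M,np.r_[ce[i],1]);p=p[:2]/p[2]
        print("mark",p.round(1),"angle from +y ccw",round(float(np.arctan2(-p[0],p[1])),2),st[i,4])
    s=r.sense();print(s['torque'].round(2),s['force'].round(1),s['tool_rot'].round(3),s['time_s'])
    return im
E
python3 -c "
from h import *
mark()"
```

```text
time_s: 4.8
tcp_pos: [651.7, 122.0, 116.6]
tool_rot: [-3.141, 0.002, -2.627]
force: [-0.0, -0.6, 0.1]
grip_width: 58.0
grasp_force: 0.0
time_s: 5.3
tcp_pos: [652.4, 120.8, 117.5]
tool_rot: [-3.138, 0.003, -2.533]
force: [-0.1, -7.5, 6.6]
grip_width: 39.8
grasp_force: 57.7
time_s: 5.8
tcp_pos: [651.9, 120.3, 117.8]
tool_rot: [-3.14, 0.003, -3.141]
force: [-2.1, -9.2, 9.8]
grip_width: 37.8
grasp_force: 59.9
[-1.2334332   0.34900442  0.02283062] [-2.07799525 -9.17224054  9.75028023] [-3.13976146e+00  2.93637394e-03 -3.14082254e+00]
time_s: 6.3
tcp_pos: [652.9, 120.4, 117.2]
tool_rot: [3.14, 0.005, 2.543]
force: [0.2, -10.9, 3.7]
grip_width: 37.7
grasp_force: 75.3
mark [10.3  2.2] angle from +y ccw -1.36 180
[-0.04 -1.09  0.99] [ -0.  -10.6   3.3] [3.14  0.005 2.549] 6.35
```

In the tool's units: -1.2 rad / 3.1416 = -0.382.

```bash
python3 jog.py '[[[0,0,0,0],[0,0,0,0],[0,0,0,-0.0382],[0,0,0,-0.0764],[0,0,0,-0.1146],[0,0,0,-0.1528],[0,0,0,-0.191],[0,0,0,-0.2292],[0,0,0,-0.2674],[0,0,0,-0.3056],[0,0,0,-0.3438],[0,0,0,-0.382]]]' 58; python3 jog.py '[[[0,0,0,0],[0,0,0,0],[0,0,0,0],[0,0,0,0],[0,0,0,0],[0,0,0,0]]]' 30; python3 -c "
from h import *
mark()"; python3 jog.py '[[[0,0,0,0.0382],[0,0,0,0.0764],[0,0,0,0.1146],[0,0,0,0.1528],[0,0,0,0.191],[0,0,0,0.191]]]';  python3 -c "
from h import *
mark()"
```

```text
time_s: 7.35
tcp_pos: [651.5, 122.2, 116.1]
tool_rot: [-3.141, 0.002, -2.527]
force: [-0.8, 0.6, 0.3]
grip_width: 58.3
grasp_force: 0.0
time_s: 7.85
tcp_pos: [652.8, 120.8, 117.1]
tool_rot: [-3.138, 0.003, -2.537]
force: [0.5, -5.8, 6.6]
grip_width: 39.3
grasp_force: 57.8
mark [10.4  1.7] angle from +y ccw -1.41 173
[-1.25 -0.36  0.02] [ 1.1 -7.   6.5] [-3.138e+00  3.000e-03 -2.537e+00] 7.9
time_s: 8.4
tcp_pos: [652.7, 120.5, 118.4]
tool_rot: [-3.139, 0.005, 3.141]
force: [-2.4, -8.4, 17.9]
grip_width: 37.9
grasp_force: 60.6
mark [10.4 -0.6] angle from +y ccw -1.63 174
[-1.41  0.5   1.33] [-1.5 -7.8 17.5] [-3.139  0.004 -3.136] 8.45
```

In the tool's units: 0.48 rad / 3.1416 = 0.1528.

```bash
python3 jog.py '[[[0,0,0,0.0382],[0,0,0,0.0764],[0,0,0,0.1146],[0,0,0,0.1528],[0,0,0,0.1528]]]';  python3 -c "
from h import *
mark()"; python3 jog.py '[[[0,0,0,0],[0,0,0,0],[0,0,0,0],[0,0,0,0]]]' 58; python3 -c "
from h import *
mark()"
```

```text
time_s: 8.87
tcp_pos: [655.1, 117.9, 118.0]
tool_rot: [-3.141, 0.011, 2.66]
force: [7.9, -20.8, 7.2]
grip_width: 36.6
grasp_force: 86.6
mark [10.5 -0.1] angle from +y ccw -1.58 175
[-3.42 -1.55  0.37] [  9.  -20.3   7.8] [-3.141  0.01   2.666] 8.9167
time_s: 9.25
tcp_pos: [650.7, 122.1, 115.4]
tool_rot: [3.141, -0.0, 2.67]
force: [-0.3, 0.3, -0.3]
grip_width: 58.1
grasp_force: 0.0
mark [10.3  0. ] angle from +y ccw -1.57 181
[ 0.08  0.01 -0.03] [-1.   0.3  0. ] [ 3.141 -0.     2.67 ] 9.3
```

The mark now points straight up the slope and no longer turns, so the cap looks home. I'll do one short confirming stroke near the square grip.

In the tool's units: -0.7 rad / 3.1416 = -0.2228.

```bash
python3 jog.py '[[[0,0,0,-0.0382],[0,0,0,-0.0764],[0,0,0,-0.1146],[0,0,0,-0.1528],[0,0,0,-0.191],[0,0,0,-0.2228],[0,0,0,-0.2228]]]'; python3 jog.py '[[[0,0,0,-0.2228],[0,0,0,0],[0,0,0,0],[0,0,0,0],[0,0,0,0],[0,0,0,0]]]' 30 >/dev/null; python3 jog.py '[[[0,0,0,0],[0,0,0,0.0318],[0,0,0,0.0637],[0,0,0,0.0955],[0,0,0,0.0955],[0,0,0,0.0955]]]';  python3 -c "
from h import *
mark()"; python3 jog.py '[[[0,0,0,0],[0,0,0,0],[0,0,0,0],[0,0,0,0]]]' 58; python3 -c "
from h import *
mark()"
```

```text
time_s: 9.88
tcp_pos: [650.6, 122.1, 115.2]
tool_rot: [3.141, -0.0, -2.908]
force: [-0.3, -0.7, -0.1]
grip_width: 58.1
grasp_force: 0.0
time_s: 10.88
tcp_pos: [648.9, 120.2, 115.9]
tool_rot: [-3.138, -0.004, 3.069]
force: [-8.6, -7.4, 14.0]
grip_width: 37.8
grasp_force: 61.4
mark [10.4 -0.5] angle from +y ccw -1.62 176
[-1.5   1.57  1.04] [-9.1 -8.7 13.1] [-3.138 -0.004  3.07 ] 10.9333
time_s: 11.27
tcp_pos: [650.8, 122.0, 115.1]
tool_rot: [3.141, -0.0, 3.07]
force: [-1.5, -0.6, -0.3]
grip_width: 58.0
grasp_force: 0.0
mark [10.5 -0.2] angle from +y ccw -1.59 177
[ 0.   -0.01  0.02] [ 0.1 -0.3  0.2] [ 3.141 -0.     3.071] 11.3167
```

In the tool's units: -75 mm / 800 = -0.0938, 71.8 mm / 800 = 0.0898, 0.02 rad / 3.1416 = 0.0064.

```bash
python3 jog.py '[[[0,0,-0.0438,0],[0,0,-0.0938,0.0064],[0.035,0.045,-0.0938,0.0064],[0.0694,0.0898,-0.0938,0.0064],[0.0694,0.0898,-0.0938,0.0064],[0.0694,0.0898,-0.0938,0.0064],[0.0694,0.0898,-0.0938,0.0064]]]' 40; python3 - <<'E'
from h import *
im=mark();c=cam("wrist")
print(px(c,(596,198,131.2)))
cv2.imwrite("pics/w3.png",c["pixels"][:,:,::-1])
E
```

```text
time_s: 11.9
tcp_pos: [600.4, 197.5, 190.2]
tool_rot: [-3.141, 0.0, 3.053]
force: [0.1, -0.2, -0.4]
grip_width: 39.6
grasp_force: 0.0
[-0.08 -0.04  0.01] [ 0.5 -0.6 -0.1] [-3.141  0.     3.052] 11.95
[318.92465147 212.42873576]
```

View pics/w3.png

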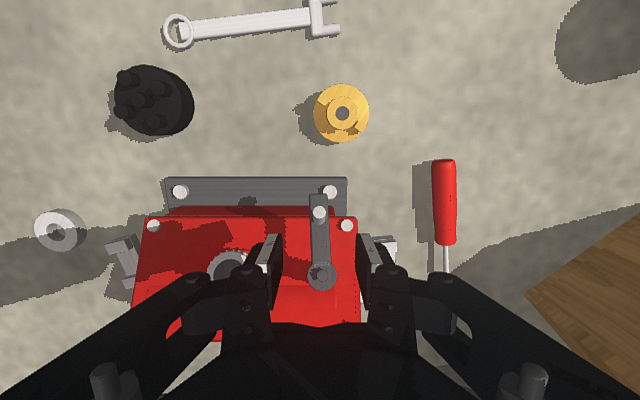

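The peg top shows at (319,212), exactly as predicted and midway between the jaws. Next I'll descend and grip it.

In the tool's units: 64 mm / 800 = 0.08, 55 mm / 800 = 0.0688.

```bash
python3 jog.py '[[[0,0,0.0375,0],[0,0,0.0688,0],[0,0,0.08,0],[0,0,0.08,0],[0,0,0.08,0]]]'; python3 jog.py '[[[0,0,0,0],[0,0,0,0],[0,0,0,0],[0,0,0,0],[0,0,0,0],[0,0,0,0],[0,0,0,0]]]' 4
```

```text
time_s: 12.42
tcp_pos: [600.8, 196.5, 126.2]
tool_rot: [-3.141, -0.001, 3.051]
force: [0.4, 0.4, 1.1]
grip_width: 40.3
grasp_force: 0.0
time_s: 13.0
tcp_pos: [601.4, 197.3, 127.7]
tool_rot: [3.141, 0.002, 3.052]
force: [-0.1, -1.2, 6.2]
grip_width: 6.7
grasp_force: 58.8
```

In the tool's units: -41.5 mm / 800 = -0.0519, -40.5 mm / 800 = -0.0506.

```bash
python3 jog.py '[[[-0.0024,-0.0138,-0.0014,0],[-0.0076,-0.0263,-0.0044,0],[-0.0154,-0.0375,-0.0089,0],[-0.02,-0.0419,-0.0116,0],[-0.0253,-0.0455,-0.0146,0],[-0.0309,-0.0485,-0.0179,0],[-0.0366,-0.0506,-0.0213,0],[-0.0425,-0.0519,-0.0245,0],[-0.0425,-0.0519,-0.0245,0]]]'; python3 jog.py '[[[-0.0031,-0.0004,-0.0018,0],[-0.0063,-0.0005,-0.0035,0],[-0.0088,-0.0004,-0.005,0],[-0.0113,0,-0.0065,0],[-0.0113,0,-0.0065,0]]]'; python3 - <<'E'
from h import *
s=r.sense();print(s['force'],s['torque'])
for n,b in(("scene",(180,310,240,400)),("top",(125,225,210,340))):
    c=cam(n);v0,v1,u0,u1=b;a=cv2.resize(c["pixels"][v0:v1,u0:u1,::-1],(640,int(640*(v1-v0)/(u1-u0))));cv2.imwrite(f"pics/{n}4.png",a)
E
```

```text
time_s: 13.75
tcp_pos: [630.9, 151.9, 147.2]
tool_rot: [-3.141, -0.0, 3.052]
force: [-6.6, -5.7, 8.5]
grip_width: 6.6
grasp_force: 59.7
time_s: 14.17
tcp_pos: [637.9, 150.8, 151.2]
tool_rot: [-3.139, -0.004, 3.052]
force: [-0.5, -5.8, 3.8]
grip_width: 5.9
grasp_force: 60.2
[-0.50112207 -5.76976392  3.8059556 ] [-1.14472007  1.03807114 -0.15561518]
```

View pics/scene4.png

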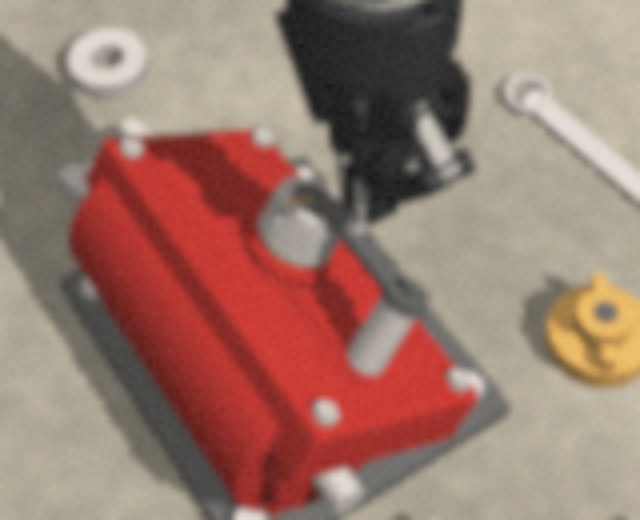

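The scene crop shows the bar lying over the cap, with its end around (310,190) and the gripper on the peg. I'll press a little further to confirm the stop.

In the tool's units: -3 mm / 800 = -0.0038, -2 mm / 800 = -0.0025.

```bash
for i in 1; do python3 jog.py '[[[-0.0025,0,-0.0014,0],[-0.0038,0,-0.0021,0],[-0.0038,0,-0.0021,0]]]'; done; python3 jog.py '[[[-0.0025,0,-0.0014,0],[-0.0038,0,-0.0021,0],[-0.0038,0,-0.0021,0]]]'
```

```text
time_s: 14.52
tcp_pos: [638.1, 150.7, 151.4]
tool_rot: [-3.139, -0.01, 3.052]
force: [-22.0, -6.5, 4.2]
grip_width: 6.2
grasp_force: 59.4
time_s: 14.77
tcp_pos: [643.6, 150.6, 152.8]
tool_rot: [-3.139, -0.005, 3.052]
force: [-5.7, -2.7, -9.7]
grip_width: 5.1
grasp_force: 63.7
```

It held at x = 638 with 22 N and then slipped along the peg, so the keeper is on its stop. I'll release, lift away and check.

In the tool's units: -90 mm / 800 = -0.1125, -50 mm / 800 = -0.0625.

```bash
python3 jog.py '[[[0,0,0,0],[0,0,0,0],[0,0,0,0],[0,0,0,0],[0,0,-0.025,0],[0,0,-0.0625,0],[0,0,-0.1125,0],[0,0,-0.1125,0],[0,0,-0.1125,0]]]' 34; python3 - <<'E'
from h import *
w=cam("wrist");cv2.imwrite("pics/w5.png",cv2.resize(w["pixels"][110:400,200:520,::-1],None,fx=2,fy=2)); s=r.sense();print(s["force"],s["time_s"])
nk=np.array([645.,120.6,123.5])
yw=-.087;x=np.array([np.cos(yw)*.866,np.sin(yw)*.866,.5]);y=np.array([-np.sin(yw),np.cos(yw),0]);n=np.cross(x,y)
pv=nk+75*y+2*n
for t in(0,.1,.2): print(t,((px(w,pv-45*np.sin(t)*x-45*np.cos(t)*y+33*n)-[200,110])*2).round())
print("pin",((px(w,pv+12*n)-[200,110])*2).round())
print("barend0",((px(w,pv-67*y+7*n)-[200,110])*2).round())
E
```

```text
time_s: 15.52
tcp_pos: [647.5, 152.0, 248.1]
tool_rot: [3.139, 0.006, 3.052]
force: [0.2, 0.4, -0.4]
grip_width: 34.2
grasp_force: 0.0
[-0.74130147  1.0139597   0.22285382] 15.5667
0 [232. 150.]
0.1 [232. 139.]
0.2 [234. 129.]
pin [331. 163.]
barend0 [185. 167.]
```

View pics/w5.png

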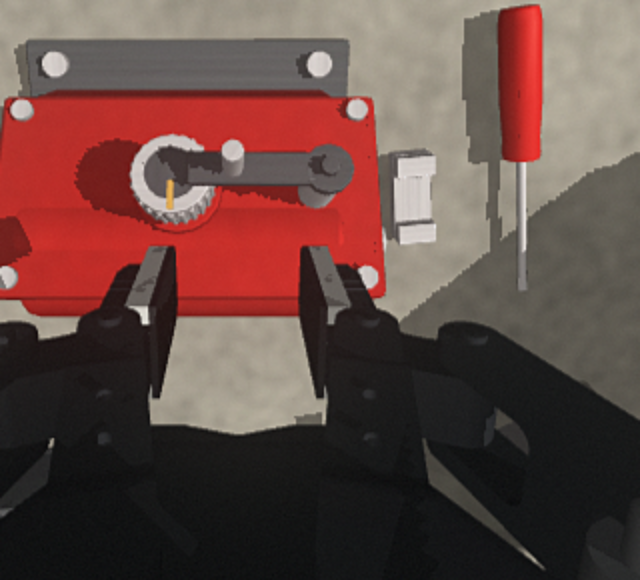

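The peg top at (233,150) matches the computed keeper-closed position (232,150). The bar lies parallel to the deck edge across the cap, the mark points straight up the slope, and nothing else has moved.

```bash
python3 -c "
from rig import r, cams
print(r.finish_job())"
```

```text
the job is handed in; nothing more can be done
None
```

The cap is screwed home against its stop, the keeper was then swung fully across it to its stop, the gripper is released and clear, and the job was handed in at about 15.6 s.

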